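# Clear the pot and register the carving block

## Task

The carving block has to go into the corner of the bench hook, but a blue pot stands in its way. Take the pot off and nest it fully and upright inside its empty twin standing on the bench, lowering it in rather than dropping it; then slide the block along the board, without lifting it, until it sits flush against both the back fence and the side stop. Leave the jar, gouge and whetstone where they are.

Things in the scene. Friction and masses are not known exactly. Their poses are not given: they have to be found in the camera images.
- bench_hook: plywood bench hook fixed to the bench: board 270 (x) x 280 (y) x 15 mm with two wooden rails 25 mm thick, tops 50 mm above the bench. Origin: centre of the board's underside. Back fence along the +x edge (away from the robot), inner face at x = +110 mm; side stop along the +y edge (left seen from the robot), inner face at y = +115 mm; the -x and -y edges are open
- corner (a point): inner corner of the bench hook where back fence and side stop meet, at board height (15 mm above the bench); axes as bench_hook. A block fully home has its centre 42 mm to -x and 70 mm to -y of this point, its axes parallel
- block: pale wooden carving block 84 (x) x 140 (y) x 50 (z) mm, about 0.35 kg, carved rosette on top, loose on the board. Origin: centre of its underside (15 mm above the bench). Its +x face (140 mm long) is to meet the back fence, its +y end (84 mm) the side stop. Starts 35 mm or more from both, turned up to about 12 degrees
- pot_loose: blue ceramic stacking pot standing on the board between block and back fence: open, 85 mm high; upper part 60 mm across and straight, a shoulder 42 mm up, below it a foot tapering from 45 to 39 mm; wall 4 mm, 0.12 kg. Origin: centre of its underside, z up. Fully nested, its shoulder rests on its twin's rim: its foot 43 mm above the twin's foot, its top 43 mm in view
- pot_twin: the identical empty blue pot, standing on the bench to the left or right of the bench hook. Origin: centre of its underside, z up; its mouth is 85 mm above the bench, inner diameter 52 mm
- jar: bystander: closed amber jar, black cap, 60 mm diameter, 75 mm high, on the bench on the other side. Origin: centre of its underside
- gouge: bystander: gouge lying on the bench, 210 mm long, 24 mm thick, wooden handle and steel blade. Origin: on its underside near the middle, blade along +x
- whetstone: bystander: two-layer whetstone lying on the bench, 180 x 60 x 26 mm. Origin: centre of its underside
There are look-alikes about, which are no part of the job. There is more than one size of the block; the job needs the largest.

How it is judged:
By the outcome, as a careful person would: the job done as asked, in the order asked, and still so for the second after the job is handed in, with the robot touching nothing.
It also fails if it takes over 66 s, if anything falls off the work surface, if the arm or the gripper's body presses on something with over 40 N, if the wrist force passes 120 N, or if a joint passes its speed limit or range.

## Robot

A 7-joint arm with a two-finger parallel gripper is mounted at the origin on the work surface. World frame = base frame: x ahead of the robot, y to its left, z up, the work surface at z = 0. Lengths are in m, angles in rad, forces in N, time in s.
With the tool pointing down it reaches from about 0.35 to 0.9 m from the base axis. Payload 7.2 kg.
Tool frame: the origin (TCP) lies at the very end of the fingers, on their centre line; the grasp point (between the pads) lies 19 mm behind it (bot.hold_point_z is the distance from the TCP to the grasp point, in m); z points along the fingers, y is the line along which they close (so a half turn about z gives the same grasp; the last joint's range is limited). The gripper opens to 85 mm and grips with 20 to 120 N. Pads are 22 mm wide; open, the fingers measure 114 mm over their backs; the gripper's body (76 mm by 85 mm) begins 54 mm behind the grasp point. The pads swing forward as they close: fully open they stand 13 mm farther back than shut.
Start: joints at [-1.233, 0.411, -0.013, 1.596, 0.006, 1.134, -0.082], TCP at [0.247, 0.574, 0.231] pointing down, gripper open.
Joint ranges: [-2.95, 2.95], [-0.29, 1.99], [-1.47, 1.44], [0.14, 2.54], [-1.03, 4.17], [0.13, 1.85], [-2.86, 2.86]. Speed limits (rad/s): [2.39, 2.39, 3.01, 3.01, 3.14, 3.14, 3.14].

## Interface

Orientations are given as a rotation vector (axis times angle).
In Python, from bench import state, capture, camera_model, bot gives the robot as it stands.
- The arm moves only by the tool move_arm, never from a script. Its argument "commands" is a list of rows, each an object with "turn": the turn, a rotation vector about the world's x, y, z scaled (see below), a list of three; "delta_pos": the shift along the world's x, y, z scaled (see below), a list of three; "claw": the opening, from -1 (shut) to 1 (fully open). In form: [{"turn": [wx, wy, wz], "delta_pos": [tx, ty, tz], "claw": claw}, ...]. A call has 1 to 12 rows; each row shifts and turns the commanded pose from where the row before left it; what a row does not reach is not made up. The controller multiplies each number of a shift by 0.25 m and each number of a turn by 360 degrees. A row lasts 1/10 s, in which the tool goes at most 50 mm and 8.59 degrees, less where a joint would pass 70% of its speed; a pose out of reach is approached as far as the arm can. A call with a number of a shift or a turn outside -1 to 1 is refused whole. A call with a gripper value outside its range is refused whole. The fingers move at their own pace and stop on an object; "grip_force" is the grip in N (left out, the last holds). Time passes only in rows, so rows that do not move let the fingers close. It gives the time, the measured TCP pose, the force, the opening and the grip force at its end, in the units of the state.
- state(): the state, without advancing time (a new reading comes with each control period).
- capture(name): name is "scene" or "top" or "wrist"; returns the picture (400x640x3 uint8, red, green, blue); there is no depth.
- camera_model(name): a dict with "fovy" (degrees; the focal length in pixels is half the picture's height over the tangent of half this angle, whatever the lens; pixels are square), "cx", "cy" (the principal point, pixels), "T" (4x4, takes a point from camera to world coordinates); the wrist camera has in their place "T_tool_cam" (4x4, takes a point from camera to tool coordinates, whose origin is the TCP and whose axes are the flange's). Camera axes: x right, y down, z forward; pixel columns grow to the right and rows downward; lengths in m; the calibration is good to about 2 mm. A picture is of the moment at which its call begins: read the wrist's pose just before it. camera_model takes no time and is no camera call.
- bot.hand_in(): hands the job in; it is judged then, once.
The state is a dict: "clock": time; "qpos": joint angles; "qd": joint speeds; "joint_efforts": joint torques, N m; "position": TCP position; "orientation": TCP orientation; "force": force on the tool from outside, world axes, zero at the start; "moment": the same for the moment, N m; "width": finger opening in m; "grip_force": force on a finger pad.
Only numpy, scipy, OpenCV 4.12 (cv2) and the standard library are available. Lean on these libraries where they do the work, as an engineer would, in place of code of your own. Each camera call takes 0.05 s, during which the arm holds its last target. There are 200 camera calls.

## Working session

There is one attempt and no reset: what is moved stays moved. The work goes in short steps, Python scripts to look and compute and a tool call to move; the robot and the scene stay as the last step left them, time stands still between calls to the robot, and variables do not carry over. Pictures are saved under pics/ and viewed, at most 10 in all, crops included, and the job is handed in when it is done.

Besides the shell and the picture viewer there is one more tool, called by a JSON object that holds its "fn" and its "kwargs", one argument or row to a line. move_arm: Moves the arm, as the interface text tells. Shifts and turns lie within -1 to 1; 1 stands for 0.25 m of shift or 360 degrees of turn. Its arguments: {"type":"object","properties":{"commands":{"type":"array","items":{"type":"object","properties":{"turn":{"type":"array","items":{"type":"number"}},"delta_pos":{"type":"array","items":{"type":"number"}},"claw":{"type":"number"}}}},"grip_force":{"type":"number"}},"required":["commands"]}

```bash
mkdir -p pics
python3 - <<'E'
from bench import state, capture, camera_model, bot
import cv2,numpy as np
s=state();print(s['clock'],s['position'],s['orientation'],s['width'],bot.hold_point_z)
for n in('top','scene'):
    cv2.imwrite(f'pics/{n}0.png',capture(n)[:,:,::-1])
    m=camera_model(n);print(n,m['fovy'],m['cx'],m['cy'],np.round(m['T'],4).tolist())
print(camera_model('wrist'))
E
```

```text
0.0 [0.2465363  0.57376829 0.23042173] [-6.32910191e-01 -3.07694165e+00  2.61852588e-03] 0.08508886174260194 0.0187
top 49.98157339051559 325.96809980497966 197.30258099451277 [[-0.0071, -0.9923, 0.1234, 0.3608], [-1.0, 0.0069, -0.0023, 0.002], [0.0014, -0.1234, -0.9924, 1.2849], [0.0, 0.0, 0.0, 1.0]]
scene 50.12314622175074 317.38472808077614 193.93127278769725 [[0.1481, 0.7364, -0.6601, 1.2594], [0.9889, -0.1054, 0.1043, -0.1122], [0.0072, -0.6683, -0.7439, 0.8775], [0.0, 0.0, 0.0, 1.0]]
{'fovy': 66.65177004556186, 'cx': 318.04610120350196, 'cy': 199.97952330106398, 'T_tool_cam': array([[-6.37338885e-05, -9.45195588e-01, -3.26504664e-01,
         8.37369237e-02],
       [ 9.99998429e-01, -6.38548663e-04,  1.65332888e-03,
         1.22272587e-03],
       [-1.77120828e-03, -3.26504046e-01,  9.45194144e-01,
        -1.42878484e-01],
       [ 0.00000000e+00,  0.00000000e+00,  0.00000000e+00,
         1.00000000e+00]])}
```

View pics/top0.png

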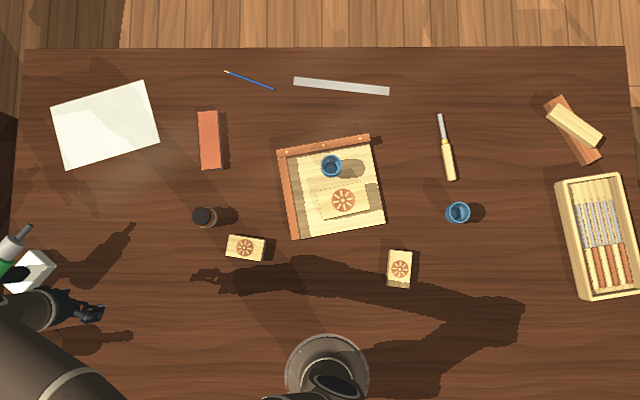

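View pics/scene0.png

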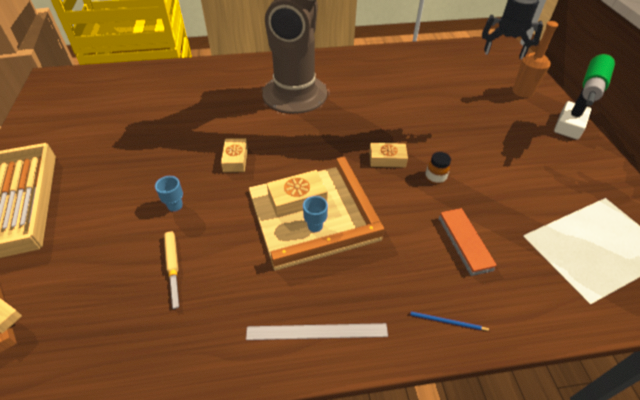

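The top view shows the bench hook at about (332,186). Candidates:
- **Blocks:** (343,200) on the board, which is the largest, and smaller look-alikes at (245,247) and (400,268).
- **Pots:** (331,166) on the board is the loose one, and (458,212) on the bench is the twin.
- **Bystanders:** jar (204,217), gouge (446,148), whetstone (209,140).

I'll check the choice in one enlarged crop.

Run:
```python
import cv2
im=cv2.imread('pics/top0.png')[125:245,270:480]
cv2.imwrite('pics/crop.png',cv2.resize(im,None,fx=3.8,fy=3.8,interpolation=cv2.INTER_CUBIC))
```

```text
(no output)
```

View pics/crop.png

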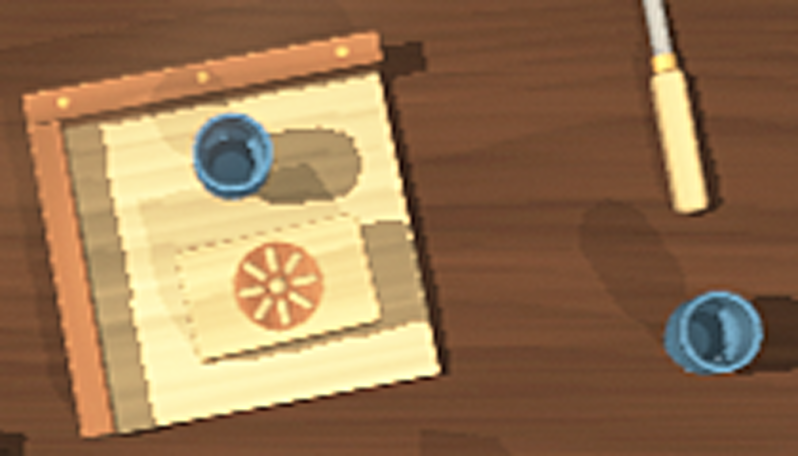

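The crop confirms the choice. The largest block is on the board, rosette at (278,286), with corners (177,250), (355,213), (381,320), (204,361). The loose pot's rim is centred at (234,154) and the empty twin's rim at (721,332).

```bash
cat > h.py <<'E'
import numpy as np
from bench import state, capture, camera_model, bot
def ray(T,m,px,z):
    f=200/np.tan(np.radians(m['fovy']/2))
    d=T[:3,:3]@np.array([(px[0]-m['cx'])/f,(px[1]-m['cy'])/f,1]);o=T[:3,3]
    return (o+d*(z-o[2])/d[2])
E
python3 - <<'E'
from h import *
m=camera_model('top');T=np.array(m['T'])
P=lambda x,y,z:np.round(ray(T,m,(270+(x+.5)/3.8-.5,125+(y+.5)/3.8-.5),z)[:2]*1000,1)
for n,a in dict(pot=(234,154,.1),twin=(721,332,.085),ros=(278,286,.065),bTL=(177,250,.065),bTR=(355,213,.065),bBR=(381,320,.065),bBL=(204,361,.065),fOL=(23,97,.05),fOR=(378,33,.05),fIR=(380,72,.05),sBL=(82,437,.05),sBR=(114,432,.05),brdBR=(440,373,.015),gougeEnd=(692,213,.012)).items():print(n,P(*a))
from scipy.spatial.transform import Rotation as R
print(R.from_rotvec(state()['orientation']).as_matrix().round(3))
E
```

```text
pot [599.  -16.1]
twin [ 465.8 -375. ]
ros [504.6 -48.9]
bTL [532.6  27. ]
bTR [ 559.9 -107.9]
bBR [ 478.4 -126. ]
bBL [448.5   7.2]
fOL [655. 146.]
fOR [ 704.  -129.7]
fIR [ 672.9 -130.6]
sBL [392.8  99.6]
sBR [396.4  75.5]
brdBR [ 441.4 -176.4]
gougeEnd [ 566.7 -379.3]
[[-0.919  0.395 -0.   ]
 [ 0.395  0.919 -0.001]
 [-0.    -0.001 -1.   ]]
```

{"fn": "move_arm", "kwargs": {
  "commands": [
    {"delta_pos": [0.08, -0.13, 0], "turn": [0, 0, -0.0225], "claw": 1},
    {"delta_pos": [0.08, -0.13, 0], "turn": [0, 0, -0.0225], "claw": 1},
    {"delta_pos": [0.08, -0.13, 0], "turn": [0, 0, -0.0225], "claw": 1},
    {"delta_pos": [0.08, -0.13, 0], "turn": [0, 0, -0.0225], "claw": 1},
    {"delta_pos": [0.08, -0.13, 0], "turn": [0, 0, -0.0225], "claw": 1},
    {"delta_pos": [0.08, -0.13, 0], "turn": [0, 0, -0.0225], "claw": 1},
    {"delta_pos": [0.08, -0.13, 0], "turn": [0, 0, -0.0225], "claw": 1},
    {"delta_pos": [0.08, -0.13, 0], "turn": [0, 0, -0.0225], "claw": 1},
    {"delta_pos": [0.08, -0.13, 0], "turn": [0, 0, -0.0225], "claw": 1},
    {"delta_pos": [0.08, -0.13, 0], "turn": [0, 0, -0.0225], "claw": 1},
    {"delta_pos": [0.08, -0.13, 0], "turn": [0, 0, -0.0225], "claw": 1},
    {"delta_pos": [0.08, -0.13, 0], "turn": [0, 0, -0.0225], "claw": 1}
  ]
}}

```text
clock: 1.3
position: [0.4871, 0.1828, 0.2312]
orientation: [-2.731, -1.552, 0.0]
force: [0.2, 1.2, 0.1]
width: 0.0856
grip_force: 0.0
```

{"fn": "move_arm", "kwargs": {
  "commands": [
    {"delta_pos": [0.072, -0.132, 0], "turn": [0, 0, -0.0228], "claw": 1},
    {"delta_pos": [0.072, -0.132, 0], "turn": [0, 0, -0.0228], "claw": 1},
    {"delta_pos": [0.072, -0.132, 0], "turn": [0, 0, -0.0228], "claw": 1},
    {"delta_pos": [0.072, -0.132, 0], "turn": [0, 0, -0.0228], "claw": 1},
    {"delta_pos": [0.072, -0.132, 0], "turn": [0, 0, -0.0228], "claw": 1},
    {"delta_pos": [0.072, -0.132, 0], "turn": [0, 0, -0.0228], "claw": 1},
    {"claw": 1},
    {"claw": 1},
    {"claw": 1}
  ]
}}

```text
invalid input
```

```bash
cat >> h.py <<'E'
import cv2
from scipy.spatial.transform import Rotation as R
def wristT():
    s=state();T=np.eye(4);T[:3,:3]=R.from_rotvec(s['orientation']).as_matrix();T[:3,3]=s['position']
    return s,T@np.array(camera_model('wrist')['T_tool_cam'])
def snap(name):
    s,T=wristT();im=capture('wrist');cv2.imwrite(f'pics/{name}.png',im[:,:,::-1]);np.save(f'pics/{name}.npy',T)
    print(s['clock'],s['position'],np.degrees(R.from_rotvec(s['orientation']).as_euler('zyx')))
def W(name,x,y,z): return np.round(ray(np.load(f'pics/{name}.npy'),camera_model('wrist'),(x,y),z)[:2]*1000,1)
E
python3 -c "
from h import *
snap('w1')"
```

```text
1.3 [0.48710468 0.1828042  0.23120284] [-5.92305823e+01 -1.24902205e-02 -1.79998554e+02]
```

View pics/w1.png

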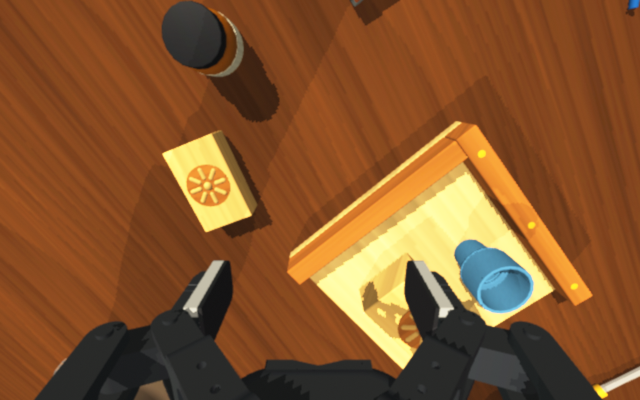

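The move was refused because every row needs all three keys, so this wrist view is from the halfway point. It shows the pot's rim at about (503,288), the hook corner at (462,130) and the jar at (195,38). I'll repeat the move.

{"fn": "move_arm", "kwargs": {
  "commands": [
    {"delta_pos": [0.072, -0.132, 0], "turn": [0, 0, -0.0228], "claw": 1},
    {"delta_pos": [0.072, -0.132, 0], "turn": [0, 0, -0.0228], "claw": 1},
    {"delta_pos": [0.072, -0.132, 0], "turn": [0, 0, -0.0228], "claw": 1},
    {"delta_pos": [0.072, -0.132, 0], "turn": [0, 0, -0.0228], "claw": 1},
    {"delta_pos": [0.072, -0.132, 0], "turn": [0, 0, -0.0228], "claw": 1},
    {"delta_pos": [0.072, -0.132, 0], "turn": [0, 0, -0.0228], "claw": 1},
    {"delta_pos": [0, 0, 0], "turn": [0, 0, 0], "claw": 1},
    {"delta_pos": [0, 0, 0], "turn": [0, 0, 0], "claw": 1}
  ]
}}

```text
clock: 2.15
position: [0.5945, -0.0144, 0.2307]
orientation: [3.129, 0.281, -0.002]
force: [0.4, 0.4, 0.9]
width: 0.0851
grip_force: 0.0
```

```bash
sed -i "s/'zyx'/'ZYX'/" h.py; python3 -c "
from h import *
print(W('w1',503,287,.1))
snap('w2')"
```

```text
[601.1  -8.2]
2.15 [ 0.5944737  -0.01442089  0.23067218] [1.02758764e+01 7.44473822e-02 1.79980357e+02]
```

View pics/w2.png

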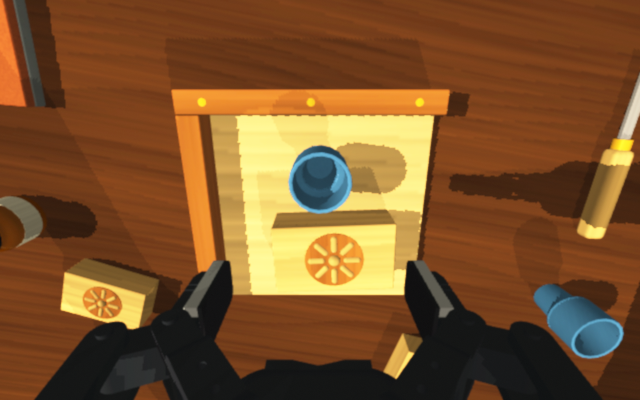

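The wrist view shows the loose pot's rim centred at (320.5,182), the twin's rim at (584,336), the fence's top edge running (173,90)–(449,89), and the block's rosette at (334,258).

```bash
python3 -c "
from h import *
for n,a in dict(pot=(320.5,182,.1),twin=(584,336.5,.085),fL=(173,90,.05),fR=(449,89,.05),ros=(334,258,.065)).items():print(n,W('w2',*a))"
```

```text
pot [603.3 -14. ]
twin [ 468.2 -356.7]
fL [657.1 145.6]
fR [ 707.2 -125.7]
ros [507.5 -47.7]
```

{"fn": "move_arm", "kwargs": {
  "commands": [
    {"delta_pos": [0.026, -0.002, 0], "turn": [0, 0, 0], "claw": 1},
    {"delta_pos": [0, 0, -0.1], "turn": [0, 0, 0], "claw": 1},
    {"delta_pos": [0, 0, -0.1], "turn": [0, 0, 0], "claw": 1},
    {"delta_pos": [0, 0, -0.1], "turn": [0, 0, 0], "claw": 1},
    {"delta_pos": [0, 0, -0.1], "turn": [0, 0, 0], "claw": 1},
    {"delta_pos": [0, 0, -0.1], "turn": [0, 0, 0], "claw": 1},
    {"delta_pos": [0, 0, -0.08], "turn": [0, 0, 0], "claw": 1},
    {"delta_pos": [0, 0, -0.06], "turn": [0, 0, 0], "claw": 1},
    {"delta_pos": [0, 0, -0.04], "turn": [0, 0, 0], "claw": 1},
    {"delta_pos": [0, 0, 0], "turn": [0, 0, 0], "claw": 1},
    {"delta_pos": [0, 0, 0], "turn": [0, 0, 0], "claw": 0.4},
    {"delta_pos": [0, 0, 0], "turn": [0, 0, 0], "claw": 0.3}
  ],
  "grip_force": 30
}}

```text
clock: 3.4
position: [0.602, -0.0143, 0.0623]
orientation: [3.129, 0.282, 0.003]
force: [1.2, -0.7, 3.4]
width: 0.0587
grip_force: 4.9
```

{"fn": "move_arm", "kwargs": {
  "commands": [
    {"delta_pos": [0, 0, 0], "turn": [0, 0, 0], "claw": 0},
    {"delta_pos": [0, 0, 0], "turn": [0, 0, 0], "claw": -0.3},
    {"delta_pos": [0, 0, 0], "turn": [0, 0, 0], "claw": -0.5},
    {"delta_pos": [0, 0, 0], "turn": [0, 0, 0], "claw": -0.5},
    {"delta_pos": [0, 0, 0], "turn": [0, 0, 0], "claw": -0.5}
  ]
}}

```text
clock: 3.9
position: [0.602, -0.0143, 0.0625]
orientation: [-3.129, -0.282, -0.003]
force: [-0.9, -0.6, 7.2]
width: 0.0586
grip_force: 32.4
```

{"fn": "move_arm", "kwargs": {
  "commands": [
    {"delta_pos": [0, 0, 0.04], "turn": [0, 0, 0], "claw": -0.5},
    {"delta_pos": [0, 0, 0.08], "turn": [0, 0, 0], "claw": -0.5},
    {"delta_pos": [0, 0, 0.1], "turn": [0, 0, 0], "claw": -0.5},
    {"delta_pos": [0, 0, 0.1], "turn": [0, 0, 0], "claw": -0.5},
    {"delta_pos": [0, 0, 0.1], "turn": [0, 0, 0], "claw": -0.5},
    {"delta_pos": [0, 0, 0.1], "turn": [0, 0, 0], "claw": -0.5},
    {"delta_pos": [0, 0, 0.1], "turn": [0, 0, 0], "claw": -0.5},
    {"delta_pos": [0, 0, 0.06], "turn": [0, 0, 0], "claw": -0.5}
  ]
}}

```text
clock: 4.7
position: [0.6016, -0.0145, 0.2337]
orientation: [-3.129, -0.281, -0.004]
force: [0.2, 0.7, -1.8]
width: 0.0586
grip_force: 32.7
```

{"fn": "move_arm", "kwargs": {
  "commands": [
    {"delta_pos": [-0.04, -0.07, 0.012], "turn": [0, 0, 0], "claw": -0.5},
    {"delta_pos": [-0.06, -0.11, 0.012], "turn": [0, 0, 0], "claw": -0.5},
    {"delta_pos": [-0.07, -0.128, 0.012], "turn": [0, 0, 0], "claw": -0.5},
    {"delta_pos": [-0.07, -0.128, 0], "turn": [0, 0, 0], "claw": -0.5},
    {"delta_pos": [-0.07, -0.128, 0], "turn": [0, 0, 0], "claw": -0.5},
    {"delta_pos": [-0.07, -0.128, 0], "turn": [0, 0, 0], "claw": -0.5},
    {"delta_pos": [-0.07, -0.128, 0], "turn": [0, 0, 0], "claw": -0.5},
    {"delta_pos": [-0.07, -0.128, 0], "turn": [0, 0, 0], "claw": -0.5},
    {"delta_pos": [-0.07, -0.128, 0], "turn": [0, 0, 0], "claw": -0.5},
    {"delta_pos": [-0.07, -0.128, 0], "turn": [0, 0, 0], "claw": -0.5},
    {"delta_pos": [-0.07, -0.128, 0], "turn": [0, 0, 0], "claw": -0.5},
    {"delta_pos": [-0.038, -0.072, 0], "turn": [0, 0, 0], "claw": -0.5}
  ]
}}

```text
clock: 5.9
position: [0.4056, -0.3681, 0.2399]
orientation: [3.129, 0.276, -0.002]
force: [0.0, 0.8, -0.1]
width: 0.0586
grip_force: 32.7
```

{"fn": "move_arm", "kwargs": {
  "commands": [
    {"delta_pos": [0, 0, 0], "turn": [0, 0, 0], "claw": -0.5},
    {"delta_pos": [0, 0, 0], "turn": [0, 0, 0], "claw": -0.5},
    {"delta_pos": [0, 0, 0], "turn": [0, 0, 0], "claw": -0.5}
  ]
}}

```text
clock: 6.2
position: [0.4094, -0.3642, 0.2398]
orientation: [-3.128, -0.284, 0.001]
force: [0.7, 0.9, -1.9]
width: 0.0585
grip_force: 32.7
```

```bash
python3 -c "
from h import *
snap('w3')"
```

```text
6.2 [ 0.40937441 -0.36421942  0.23981685] [ 1.03611062e+01  1.67645756e-02 -1.79935293e+02]
```

View pics/w3.png

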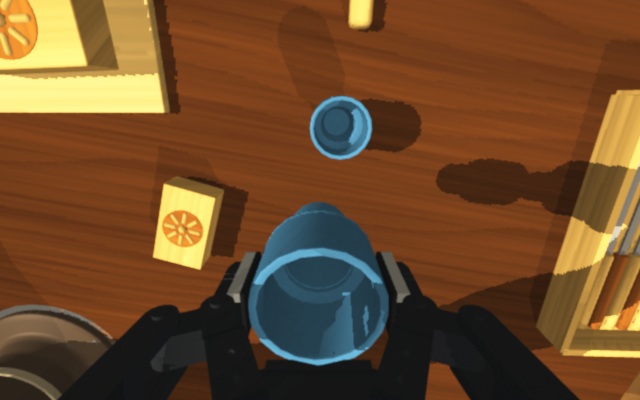

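The twin's rim is centred at (341,127.5) and is empty. The held pot's rim is at (318.5,306), and it's upright between the pads.

```bash
python3 -c "
from h import *
print(W('w3',341,127.5,.085),W('w3',318.5,306,.2773), W('w3',310,127.5,.085)-W('w3',372,127.5,.085))"
```

```text
[ 468.3 -374.4] [ 411.5 -363.1] [-10.7  58.3]
```

{"fn": "move_arm", "kwargs": {
  "commands": [
    {"delta_pos": [0.077, -0.015, 0], "turn": [0, 0, 0], "claw": -0.5},
    {"delta_pos": [0.075, -0.015, 0], "turn": [0, 0, 0], "claw": -0.5},
    {"delta_pos": [0.075, -0.015, 0], "turn": [0, 0, 0], "claw": -0.5},
    {"delta_pos": [0, 0, -0.06], "turn": [0, 0, 0], "claw": -0.5},
    {"delta_pos": [0, 0, -0.08], "turn": [0, 0, 0], "claw": -0.5},
    {"delta_pos": [0, 0, -0.08], "turn": [0, 0, 0], "claw": -0.5},
    {"delta_pos": [0, 0, -0.08], "turn": [0, 0, 0], "claw": -0.5},
    {"delta_pos": [0, 0, -0.04], "turn": [0, 0, 0], "claw": -0.5},
    {"delta_pos": [0, 0, 0], "turn": [0, 0, 0], "claw": -0.5},
    {"delta_pos": [0, 0, 0], "turn": [0, 0, 0], "claw": -0.5},
    {"delta_pos": [0, 0, 0], "turn": [0, 0, 0], "claw": -0.5}
  ]
}}

```text
clock: 7.35
position: [0.4664, -0.3769, 0.1563]
orientation: [3.128, 0.282, 0.002]
force: [-0.2, 0.7, -1.4]
width: 0.0582
grip_force: 32.8
```

```bash
python3 -c "
from h import *
s=state();print(s['position'],s['force'])
im=capture('scene');cv2.imwrite('pics/s1.png',cv2.resize(im[100:240,70:290,::-1],None,fx=3.6,fy=3.6,interpolation=cv2.INTER_CUBIC))"
```

```text
[ 0.46639843 -0.37689801  0.15630396] [-0.17931823  0.6931521  -1.37159087]
```

View pics/s1.png

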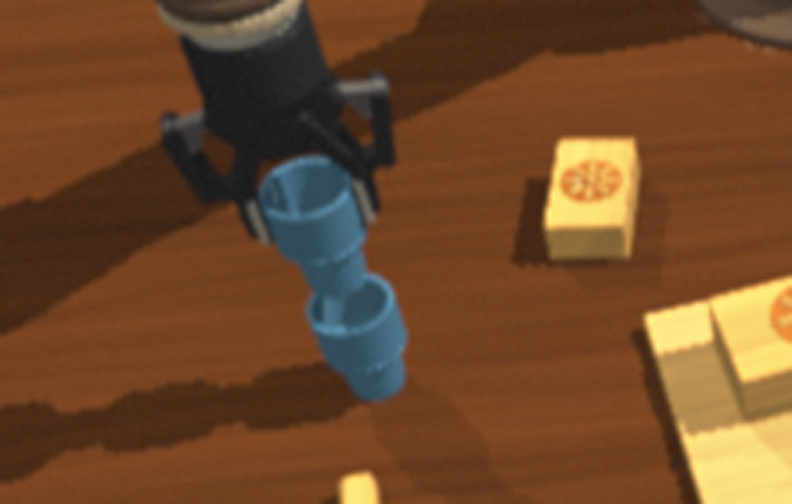

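The held pot's foot, at about (340,285) in the crop, hangs over the twin's mouth at (352,302). They look in line, so I'll lower it.

{"fn": "move_arm", "kwargs": {
  "commands": [
    {"delta_pos": [0, 0.006, -0.02], "turn": [0, 0, 0], "claw": -0.5},
    {"delta_pos": [0, 0, -0.02], "turn": [0, 0, 0], "claw": -0.5},
    {"delta_pos": [0, 0, -0.02], "turn": [0, 0, 0], "claw": -0.5},
    {"delta_pos": [0, 0, -0.02], "turn": [0, 0, 0], "claw": -0.5},
    {"delta_pos": [0, 0, -0.02], "turn": [0, 0, 0], "claw": -0.5},
    {"delta_pos": [0, 0, -0.02], "turn": [0, 0, 0], "claw": -0.5},
    {"delta_pos": [0, 0, -0.02], "turn": [0, 0, 0], "claw": -0.5},
    {"delta_pos": [0, 0, 0], "turn": [0, 0, 0], "claw": -0.5}
  ]
}}

```text
clock: 8.2
position: [0.4656, -0.3747, 0.1195]
orientation: [-3.128, -0.282, 0.002]
force: [0.0, -0.2, -1.5]
width: 0.0585
grip_force: 32.8
```

{"fn": "move_arm", "kwargs": {
  "commands": [
    {"delta_pos": [0, 0, -0.02], "turn": [0, 0, 0], "claw": -0.5},
    {"delta_pos": [0, 0, -0.02], "turn": [0, 0, 0], "claw": -0.5},
    {"delta_pos": [0, 0, -0.02], "turn": [0, 0, 0], "claw": -0.5},
    {"delta_pos": [0, 0, -0.02], "turn": [0, 0, 0], "claw": -0.5},
    {"delta_pos": [0, 0, 0], "turn": [0, 0, 0], "claw": -0.5}
  ]
}}

```text
clock: 8.7
position: [0.4656, -0.3746, 0.0994]
orientation: [-3.128, -0.282, 0.002]
force: [-0.4, -0.3, -1.3]
width: 0.0585
grip_force: 32.8
```

No contact force so far. Going down the rest in small steps.

{"fn": "move_arm", "kwargs": {
  "commands": [
    {"delta_pos": [0, 0, -0.008], "turn": [0, 0, 0], "claw": -0.5},
    {"delta_pos": [0, 0, -0.008], "turn": [0, 0, 0], "claw": -0.5},
    {"delta_pos": [0, 0, -0.008], "turn": [0, 0, 0], "claw": -0.5},
    {"delta_pos": [0, 0, 0], "turn": [0, 0, 0], "claw": -0.5}
  ]
}}

```text
clock: 9.1
position: [0.4659, -0.3749, 0.0941]
orientation: [-3.129, -0.282, 0.0]
force: [-0.1, 0.2, -1.6]
width: 0.0585
grip_force: 32.8
```

{"fn": "move_arm", "kwargs": {
  "commands": [
    {"delta_pos": [0, 0, -0.006], "turn": [0, 0, 0], "claw": -0.5},
    {"delta_pos": [0, 0, 0], "turn": [0, 0, 0], "claw": -0.5}
  ]
}}

```text
clock: 9.3
position: [0.4662, -0.3751, 0.0934]
orientation: [-3.129, -0.282, -0.001]
force: [-0.4, 0.7, 3.5]
width: 0.0583
grip_force: 33.2
```

{"fn": "move_arm", "kwargs": {
  "commands": [
    {"delta_pos": [0, 0, -0.006], "turn": [0, 0, 0], "claw": -0.5},
    {"delta_pos": [0, 0, 0], "turn": [0, 0, 0], "claw": -0.5}
  ]
}}

```text
clock: 9.5
position: [0.4666, -0.3751, 0.0931]
orientation: [-3.128, -0.282, -0.003]
force: [-1.9, 4.6, 16.5]
width: 0.0586
grip_force: 34.2
```

{"fn": "move_arm", "kwargs": {
  "commands": [
    {"delta_pos": [0, 0, 0.006], "turn": [0, 0, 0], "claw": -0.5},
    {"delta_pos": [0, 0, 0], "turn": [0, 0, 0], "claw": 0.5},
    {"delta_pos": [0, 0, 0], "turn": [0, 0, 0], "claw": 0.8},
    {"delta_pos": [0, 0, 0], "turn": [0, 0, 0], "claw": 1},
    {"delta_pos": [0, 0, 0], "turn": [0, 0, 0], "claw": 1},
    {"delta_pos": [0, 0, 0.06], "turn": [0, 0, 0], "claw": 1},
    {"delta_pos": [0, 0, 0.1], "turn": [0, 0, 0], "claw": 1},
    {"delta_pos": [0, 0, 0.12], "turn": [0, 0, 0], "claw": 1},
    {"delta_pos": [-0.04, 0.05, 0.12], "turn": [0, 0, 0], "claw": 1},
    {"delta_pos": [-0.08, 0.1, 0.1], "turn": [0, 0, 0], "claw": 1},
    {"delta_pos": [-0.08, 0.1, 0], "turn": [0, 0, 0], "claw": 1},
    {"delta_pos": [0, 0, 0], "turn": [0, 0, 0], "claw": 1}
  ]
}}

```text
clock: 10.7
position: [0.4141, -0.3103, 0.219]
orientation: [-3.126, -0.282, -0.003]
force: [0.3, 0.2, 0.0]
width: 0.0856
grip_force: 0.0
```

```bash
python3 -c "
from h import *
s=state();print(s['position'],s['force'],s['clock'])
im=capture('scene');a=cv2.resize(im[130:230,90:230,::-1],None,fx=5,fy=5,interpolation=cv2.INTER_CUBIC)
cv2.imwrite('pics/s2.png',a)
cv2.imwrite('pics/t2.png',capture('top')[:,:,::-1])"
```

```text
[ 0.41413245 -0.31030883  0.21904609] [0.31103121 0.24426241 0.00632645] 10.7
```

View pics/s2.png

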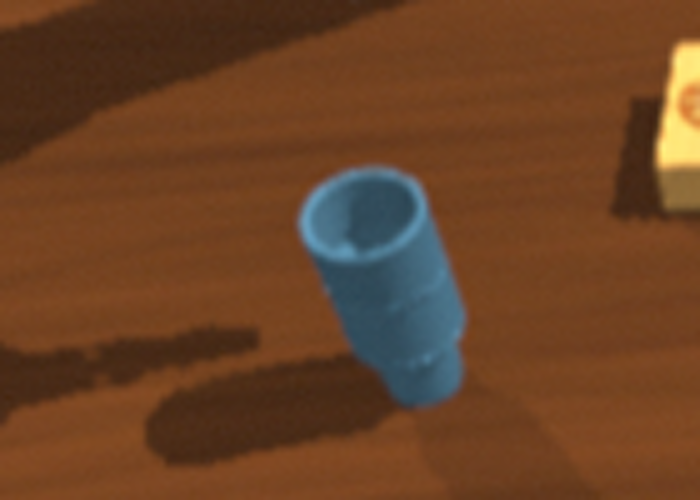

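The twin now holds the pot fully and upright: rim at (362,215), shoulder seated on the twin's rim at about (415,290). Next I go behind the block's near face with the fingers open.

{"fn": "move_arm", "kwargs": {
  "commands": [
    {"delta_pos": [0.009, 0.06, 0], "turn": [0, 0, 0], "claw": 1},
    {"delta_pos": [0.009, 0.12, 0], "turn": [0, 0, 0], "claw": 1},
    {"delta_pos": [0.009, 0.14, 0], "turn": [0, 0, 0], "claw": 1},
    {"delta_pos": [0.009, 0.14, 0], "turn": [0, 0, 0], "claw": 1},
    {"delta_pos": [0.009, 0.14, 0], "turn": [0, 0, 0], "claw": 1},
    {"delta_pos": [0.009, 0.14, 0], "turn": [0, 0, 0], "claw": 1},
    {"delta_pos": [0.009, 0.13, 0], "turn": [0, 0, 0], "claw": 1},
    {"delta_pos": [0.009, 0.08, 0], "turn": [0, 0, 0], "claw": 1},
    {"delta_pos": [0, 0.04, 0], "turn": [0, 0, 0], "claw": 1},
    {"delta_pos": [0, 0, -0.06], "turn": [0, 0, 0], "claw": 1},
    {"delta_pos": [0, 0, -0.1], "turn": [0, 0, 0], "claw": 1},
    {"delta_pos": [0, 0, 0], "turn": [0, 0, 0], "claw": 1}
  ]
}}

```text
clock: 12.0
position: [0.4328, -0.0659, 0.176]
orientation: [3.128, 0.28, -0.007]
force: [-1.0, -0.4, -0.6]
width: 0.0856
grip_force: 0.0
```

```bash
python3 -c "
from h import *
s=state();print(s['position'],s['clock'],np.degrees(R.from_rotvec(s['orientation']).as_euler('ZYX')),s['qpos'])
snap('w4')"
```

```text
[ 0.43277808 -0.06593754  0.17600107] 12.0 [ 10.21765837   0.2441263  179.94563353] [-0.61168976  0.1765843   0.74155455  2.12730182 -0.15014534  0.89280422
 -1.17534315]
12.0 [ 0.43277808 -0.06593754  0.17600107] [ 10.21765837   0.2441263  179.94563353]
```

View pics/w4.png

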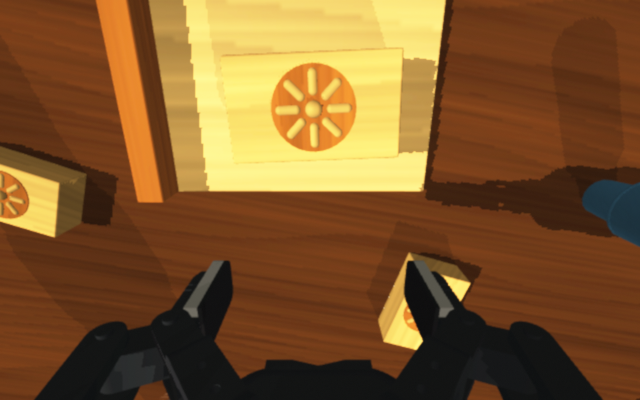

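The view shows the block with corners near (222,57), (403,48), (399,157) and (231,163), rosette at (314,108), and the board's near edge along row 190. A small look-alike sits at (410,253)–(470,285), near the right finger, so I'll check the clearance.

```bash
python3 -c "
from h import *
s,T=wristT();tool=state()['position']
for n,a in dict(TL=(222,57,.065),TR=(403,48,.065),BR=(399,157,.065),BL=(231,163,.065),ros=(314,108,.065),edgeL=(207,191,.015),edgeR=(424,190,.015),sm1=(409,253,.03),sm2=(471,285,.03),sm1b=(409,253,.05),sm2b=(471,285,.05)).items():
  p=W('w4',*a);c,sn=np.cos(np.radians(10.2)),np.sin(np.radians(10.2));d=p-np.array(tool[:2])*1000
  print(n,p,'tool-frame fwd,left',np.round([c*d[0]+sn*d[1],-sn*d[0]+c*d[1]],1))
m=camera_model('top');Tt=np.array(m['T'])
for q in [(412,251),(388,247),(386,284),(408,288)]: print(np.round(ray(Tt,m,q,.03)*1000))"
```

```text
TL [530.2  26.7] tool-frame fwd,left [111.7  74.3]
TR [ 560.5 -106.8] tool-frame fwd,left [117.9 -62.5]
BR [ 479.9 -125.6] tool-frame fwd,left [ 35.2 -66.7]
BL [449.7  13. ] tool-frame fwd,left [30.1 75. ]
ros [506.1 -48.4] tool-frame fwd,left [74.7  4.6]
edgeL [402.1  47.6] tool-frame fwd,left [-10.7 117.5]
edgeR [ 443.5 -175.4] tool-frame fwd,left [  -9.4 -109.3]
sm1 [ 376.3 -173.9] tool-frame fwd,left [-75.3 -95.9]
sm2 [ 349.7 -252.8] tool-frame fwd,left [-115.4 -168.8]
sm1b [ 386.  -165.3] tool-frame fwd,left [-64.2 -89.2]
sm2b [ 361.3 -238.7] tool-frame fwd,left [-101.5 -157. ]
[ 358. -250.   30.]
[ 370. -180.   30.]
[ 264. -172.   30.]
[ 253. -235.   30.]
```

{"fn": "move_arm", "kwargs": {
  "commands": [
    {"delta_pos": [0, 0, -0.08], "turn": [0, 0, 0], "claw": 1},
    {"delta_pos": [0, 0, -0.12], "turn": [0, 0, 0], "claw": 1},
    {"delta_pos": [0, 0, -0.12], "turn": [0, 0, 0], "claw": 1},
    {"delta_pos": [0, 0, -0.12], "turn": [0, 0, 0], "claw": 1},
    {"delta_pos": [0, 0, -0.1], "turn": [0, 0, 0], "claw": 1},
    {"delta_pos": [0, 0, -0.07], "turn": [0, 0, 0], "claw": 1},
    {"delta_pos": [0, 0, 0], "turn": [0, 0, 0], "claw": 1},
    {"delta_pos": [0, 0, 0], "turn": [0, 0, 0], "claw": 1}
  ]
}}

```text
clock: 12.85
position: [0.4348, -0.0657, 0.0261]
orientation: [3.129, 0.28, 0.001]
force: [0.8, -0.3, 1.1]
width: 0.0853
grip_force: 0.0
```

{"fn": "move_arm", "kwargs": {
  "commands": [
    {"delta_pos": [0.039, 0.007, 0], "turn": [0, 0, 0], "claw": 1},
    {"delta_pos": [0.039, 0.007, 0], "turn": [0, 0, 0], "claw": 1},
    {"delta_pos": [0.039, 0.007, 0], "turn": [0, 0, 0], "claw": 1},
    {"delta_pos": [0.039, 0.007, 0], "turn": [0, 0, 0], "claw": 1},
    {"delta_pos": [0.039, 0.007, 0], "turn": [0, 0, 0], "claw": 1},
    {"delta_pos": [0.039, 0.007, 0], "turn": [0, 0, 0], "claw": 1},
    {"delta_pos": [0.039, 0.007, 0], "turn": [0, 0, 0], "claw": 1},
    {"delta_pos": [0.039, 0.007, 0], "turn": [0, 0, 0], "claw": 1}
  ]
}}

```text
clock: 13.65
position: [0.5118, -0.0508, 0.0258]
orientation: [-3.128, -0.282, 0.003]
force: [-6.4, -1.5, 4.3]
width: 0.0852
grip_force: 3.0
```

{"fn": "move_arm", "kwargs": {
  "commands": [
    {"delta_pos": [0.039, 0.007, 0], "turn": [0, 0, 0], "claw": 1},
    {"delta_pos": [0.039, 0.007, 0], "turn": [0, 0, 0], "claw": 1},
    {"delta_pos": [0.039, 0.007, 0], "turn": [0, 0, 0], "claw": 1},
    {"delta_pos": [0.039, 0.007, 0], "turn": [0, 0, 0], "claw": 1},
    {"delta_pos": [0, 0, 0], "turn": [0, 0, 0], "claw": 1}
  ]
}}

```text
clock: 14.15
position: [0.5529, -0.0434, 0.0259]
orientation: [3.128, 0.284, 0.003]
force: [0.4, -0.3, 0.7]
width: 0.0857
grip_force: 0.0
```

{"fn": "move_arm", "kwargs": {
  "commands": [
    {"delta_pos": [0.016, 0.003, 0], "turn": [0, 0, 0], "claw": 1},
    {"delta_pos": [0.016, 0.003, 0], "turn": [0, 0, 0], "claw": 1},
    {"delta_pos": [0, 0, 0], "turn": [0, 0, 0], "claw": 1}
  ]
}}

```text
clock: 14.45
position: [0.5588, -0.0424, 0.0255]
orientation: [-3.129, -0.282, 0.001]
force: [-2.9, -0.0, 1.9]
width: 0.0855
grip_force: 1.5
```

{"fn": "move_arm", "kwargs": {
  "commands": [
    {"delta_pos": [0.012, 0.002, 0], "turn": [0, 0, 0], "claw": 1},
    {"delta_pos": [0.012, 0.002, 0], "turn": [0, 0, 0], "claw": 1},
    {"delta_pos": [0, 0, 0], "turn": [0, 0, 0], "claw": 1}
  ]
}}

```text
clock: 14.75
position: [0.5649, -0.0415, 0.0253]
orientation: [3.129, 0.282, -0.0]
force: [-2.2, -0.6, 1.2]
width: 0.0853
grip_force: 1.3
```

{"fn": "move_arm", "kwargs": {
  "commands": [
    {"delta_pos": [0.01, 0.002, 0], "turn": [0, 0, 0], "claw": 1},
    {"delta_pos": [0, 0, 0], "turn": [0, 0, 0], "claw": 1}
  ]
}}

```text
clock: 14.95
position: [0.5673, -0.041, 0.0253]
orientation: [3.129, 0.282, -0.001]
force: [-3.5, -0.1, 1.1]
width: 0.0853
grip_force: 1.9
```

{"fn": "move_arm", "kwargs": {
  "commands": [
    {"delta_pos": [0.01, 0.002, 0], "turn": [0, 0, 0], "claw": 1},
    {"delta_pos": [0, 0, 0], "turn": [0, 0, 0], "claw": 1}
  ]
}}

```text
clock: 15.15
position: [0.5687, -0.0407, 0.0252]
orientation: [-3.129, -0.281, 0.004]
force: [-7.0, 0.5, 4.7]
width: 0.0856
grip_force: 3.6
```

{"fn": "move_arm", "kwargs": {
  "commands": [
    {"delta_pos": [0.01, 0.002, 0], "turn": [0, 0, 0], "claw": 1},
    {"delta_pos": [0, 0, 0], "turn": [0, 0, 0], "claw": 1}
  ]
}}

```text
clock: 15.35
position: [0.5686, -0.0407, 0.0249]
orientation: [-3.128, -0.28, 0.011]
force: [-15.0, -2.0, 10.6]
width: 0.0849
grip_force: 7.7
```

The block is against the fence. I retreat, lift, turn a quarter and go to the block's open end.

{"fn": "move_arm", "kwargs": {
  "commands": [
    {"delta_pos": [-0.03, -0.005, 0], "turn": [0, 0, 0], "claw": 1},
    {"delta_pos": [-0.07, -0.013, 0], "turn": [0, 0, 0], "claw": 1},
    {"delta_pos": [0, 0, 0.06], "turn": [0, 0, 0], "claw": 1},
    {"delta_pos": [0, 0, 0.1], "turn": [0, 0, 0], "claw": 1},
    {"delta_pos": [0, 0, 0.12], "turn": [0, 0, 0], "claw": 0.5},
    {"delta_pos": [0, 0, 0.12], "turn": [0, 0, 0], "claw": 0},
    {"delta_pos": [0, 0, 0.08], "turn": [0, 0, 0], "claw": -0.06}
  ]
}}

```text
clock: 16.05
position: [0.5496, -0.0445, 0.1488]
orientation: [3.129, 0.282, 0.008]
force: [1.7, 0.0, -0.1]
width: 0.0441
grip_force: 0.0
```

{"fn": "move_arm", "kwargs": {
  "commands": [
    {"delta_pos": [0.033, -0.03, 0], "turn": [0, 0, 0.0227], "claw": -0.06},
    {"delta_pos": [0.033, -0.03, 0], "turn": [0, 0, 0.0227], "claw": -0.06},
    {"delta_pos": [0.033, -0.03, 0], "turn": [0, 0, 0.0227], "claw": -0.06},
    {"delta_pos": [0.033, -0.03, 0], "turn": [0, 0, 0.0227], "claw": -0.06},
    {"delta_pos": [0.033, -0.03, 0], "turn": [0, 0, 0.0227], "claw": -0.06},
    {"delta_pos": [0.033, -0.03, 0], "turn": [0, 0, 0.0227], "claw": -0.06},
    {"delta_pos": [0.033, -0.03, 0], "turn": [0, 0, 0.0227], "claw": -0.06},
    {"delta_pos": [0.033, -0.03, 0], "turn": [0, 0, 0.0227], "claw": -0.06},
    {"delta_pos": [0.033, -0.03, 0], "turn": [0, 0, 0.0227], "claw": -0.06},
    {"delta_pos": [0.033, -0.03, 0], "turn": [0, 0, 0.0227], "claw": -0.06},
    {"delta_pos": [0.033, -0.03, 0], "turn": [0, 0, 0.0227], "claw": -0.06},
    {"delta_pos": [0, 0, 0], "turn": [0, 0, 0], "claw": -0.06}
  ]
}}

```text
clock: 17.25
position: [0.64, -0.1286, 0.1468]
orientation: [2.013, 2.408, 0.002]
force: [-0.3, -0.5, -0.5]
width: 0.0402
grip_force: 0.0
```

```bash
python3 -c "
from h import *
s=state();print(s['position'],s['clock'],np.degrees(R.from_rotvec(s['orientation']).as_euler('ZYX')),s['qpos'],s['width'])"
```

```text
[ 0.64002425 -0.12856665  0.14675936] 17.25 [1.00217437e+02 1.07537132e-01 1.79830382e+02] [-0.06274262  0.54010239  0.26946763  1.63037088 -0.16358906  0.98991387
  0.4380358 ] 0.04015581670070642
```

{"fn": "move_arm", "kwargs": {
  "commands": [
    {"delta_pos": [-0.02, -0.004, 0], "turn": [0, 0, 0], "claw": -0.06},
    {"delta_pos": [0, 0, -0.08], "turn": [0, 0, 0], "claw": -0.06},
    {"delta_pos": [0, 0, -0.1], "turn": [0, 0, 0], "claw": -0.06},
    {"delta_pos": [0, 0, -0.1], "turn": [0, 0, 0], "claw": -0.06},
    {"delta_pos": [0, 0, -0.1], "turn": [0, 0, 0], "claw": -0.06},
    {"delta_pos": [0, 0, -0.08], "turn": [0, 0, 0], "claw": -0.06},
    {"delta_pos": [0, 0, -0.02], "turn": [0, 0, 0], "claw": -0.06},
    {"delta_pos": [0, 0, 0], "turn": [0, 0, 0], "claw": -0.06}
  ]
}}

```text
clock: 18.05
position: [0.6326, -0.1275, 0.0251]
orientation: [-2.017, -2.408, 0.001]
force: [0.4, 0.3, -0.1]
width: 0.04
grip_force: 0.0
```

{"fn": "move_arm", "kwargs": {
  "commands": [
    {"delta_pos": [-0.007, 0.039, 0], "turn": [0, 0, 0], "claw": -0.06},
    {"delta_pos": [-0.007, 0.039, 0], "turn": [0, 0, 0], "claw": -0.06},
    {"delta_pos": [-0.005, 0.029, 0], "turn": [0, 0, 0], "claw": -0.06},
    {"delta_pos": [-0.005, 0.029, 0], "turn": [0, 0, 0], "claw": -0.06},
    {"delta_pos": [-0.005, 0.029, 0], "turn": [0, 0, 0], "claw": -0.06},
    {"delta_pos": [-0.005, 0.029, 0], "turn": [0, 0, 0], "claw": -0.06}
  ]
}}

```text
clock: 18.65
position: [0.6254, -0.081, 0.0267]
orientation: [2.014, 2.406, -0.0]
force: [0.6, -7.3, 5.1]
width: 0.0397
grip_force: 3.4
```

{"fn": "move_arm", "kwargs": {
  "commands": [
    {"delta_pos": [-0.005, 0.029, 0], "turn": [0, 0, 0], "claw": -0.06},
    {"delta_pos": [-0.005, 0.029, 0], "turn": [0, 0, 0], "claw": -0.06},
    {"delta_pos": [-0.005, 0.029, 0], "turn": [0, 0, 0], "claw": -0.06},
    {"delta_pos": [-0.005, 0.029, 0], "turn": [0, 0, 0], "claw": -0.06},
    {"delta_pos": [0, 0, 0], "turn": [0, 0, 0], "claw": -0.06}
  ]
}}

```text
clock: 19.15
position: [0.6201, -0.0504, 0.0265]
orientation: [2.014, 2.409, 0.001]
force: [0.7, -3.9, 2.7]
width: 0.0401
grip_force: 1.7
```

{"fn": "move_arm", "kwargs": {
  "commands": [
    {"delta_pos": [-0.002, 0.012, 0], "turn": [0, 0, 0], "claw": -0.06},
    {"delta_pos": [-0.002, 0.012, 0], "turn": [0, 0, 0], "claw": -0.06},
    {"delta_pos": [0, 0, 0], "turn": [0, 0, 0], "claw": -0.06}
  ]
}}

```text
clock: 19.45
position: [0.6192, -0.0456, 0.0264]
orientation: [2.015, 2.408, -0.0]
force: [-0.6, -5.2, 3.7]
width: 0.0401
grip_force: 2.8
```

{"fn": "move_arm", "kwargs": {
  "commands": [
    {"delta_pos": [-0.002, 0.01, 0], "turn": [0, 0, 0], "claw": -0.06},
    {"delta_pos": [0, 0, 0], "turn": [0, 0, 0], "claw": -0.06}
  ]
}}

```text
clock: 19.65
position: [0.6187, -0.0432, 0.0264]
orientation: [2.015, 2.407, -0.0]
force: [-0.3, -6.9, 4.3]
width: 0.0406
grip_force: 2.9
```

{"fn": "move_arm", "kwargs": {
  "commands": [
    {"delta_pos": [-0.002, 0.01, 0], "turn": [0, 0, 0], "claw": -0.06},
    {"delta_pos": [0, 0, 0], "turn": [0, 0, 0], "claw": -0.06}
  ]
}}

```text
clock: 19.85
position: [0.6183, -0.0407, 0.0264]
orientation: [2.015, 2.407, -0.0]
force: [-0.2, -6.1, 4.3]
width: 0.0401
grip_force: 2.9
```

{"fn": "move_arm", "kwargs": {
  "commands": [
    {"delta_pos": [-0.002, 0.01, 0], "turn": [0, 0, 0], "claw": -0.06},
    {"delta_pos": [0, 0, 0], "turn": [0, 0, 0], "claw": -0.06}
  ]
}}

```text
clock: 20.05
position: [0.618, -0.0389, 0.0264]
orientation: [2.015, 2.406, -0.0]
force: [1.4, -7.9, 3.2]
width: 0.0402
grip_force: 3.8
```

{"fn": "move_arm", "kwargs": {
  "commands": [
    {"delta_pos": [-0.002, 0.01, 0], "turn": [0, 0, 0], "claw": -0.06},
    {"delta_pos": [0, 0, 0], "turn": [0, 0, 0], "claw": -0.06}
  ]
}}

```text
clock: 20.25
position: [0.618, -0.0389, 0.0265]
orientation: [2.015, 2.403, -0.002]
force: [2.0, -12.6, 0.4]
width: 0.0397
grip_force: 6.8
```

{"fn": "move_arm", "kwargs": {
  "commands": [
    {"delta_pos": [0, 0.006, 0], "turn": [0, 0, 0], "claw": -0.06},
    {"delta_pos": [0, 0, 0], "turn": [0, 0, 0], "claw": -0.06}
  ]
}}

```text
clock: 20.45
position: [0.618, -0.0389, 0.0265]
orientation: [2.015, 2.401, -0.004]
force: [2.4, -16.6, 2.3]
width: 0.0403
grip_force: 8.5
```

The block stopped against the side stop. Next is a re-seating nudge on the fence: retreat, lift, turn back and open the fingers.

{"fn": "move_arm", "kwargs": {
  "commands": [
    {"delta_pos": [0.005, -0.03, 0], "turn": [0, 0, 0], "claw": -0.06},
    {"delta_pos": [0.013, -0.07, 0], "turn": [0, 0, 0], "claw": -0.06},
    {"delta_pos": [0, 0, 0.06], "turn": [0, 0, 0], "claw": -0.06},
    {"delta_pos": [0, 0, 0.1], "turn": [0, 0, 0], "claw": -0.06},
    {"delta_pos": [0, 0, 0.12], "turn": [0, 0, 0], "claw": -0.06},
    {"delta_pos": [0, 0, 0.12], "turn": [0, 0, 0], "claw": -0.06},
    {"delta_pos": [0, 0, 0.1], "turn": [0, 0, 0], "claw": -0.06}
  ]
}}

```text
clock: 21.15
position: [0.6216, -0.0573, 0.1532]
orientation: [2.015, 2.41, 0.003]
force: [0.1, 1.8, -0.0]
width: 0.0398
grip_force: 0.0
```

{"fn": "move_arm", "kwargs": {
  "commands": [
    {"delta_pos": [-0.032, 0.033, 0], "turn": [0, 0, -0.0227], "claw": 1},
    {"delta_pos": [-0.032, 0.033, 0], "turn": [0, 0, -0.0227], "claw": 1},
    {"delta_pos": [-0.032, 0.033, 0], "turn": [0, 0, -0.0227], "claw": 1},
    {"delta_pos": [-0.032, 0.033, 0], "turn": [0, 0, -0.0227], "claw": 1},
    {"delta_pos": [-0.032, 0.033, 0], "turn": [0, 0, -0.0227], "claw": 1},
    {"delta_pos": [-0.032, 0.033, 0], "turn": [0, 0, -0.0227], "claw": 1},
    {"delta_pos": [-0.032, 0.033, 0], "turn": [0, 0, -0.0227], "claw": 1},
    {"delta_pos": [-0.032, 0.033, 0], "turn": [0, 0, -0.0227], "claw": 1},
    {"delta_pos": [-0.032, 0.033, 0], "turn": [0, 0, -0.0227], "claw": 1},
    {"delta_pos": [-0.032, 0.033, 0], "turn": [0, 0, -0.0227], "claw": 1},
    {"delta_pos": [-0.032, 0.033, 0], "turn": [0, 0, -0.0227], "claw": 1},
    {"delta_pos": [0, 0, 0], "turn": [0, 0, 0], "claw": 1}
  ]
}}

```text
clock: 22.35
position: [0.5324, 0.0349, 0.1509]
orientation: [-3.127, -0.282, 0.001]
force: [0.5, 0.3, 0.2]
width: 0.0852
grip_force: 0.0
```

```bash
python3 -c "
from h import *
snap('w5');print(state()['width'])"
```

```text
22.35 [0.53236297 0.03485325 0.15092466] [ 1.03134006e+01  1.11042986e-02 -1.79886773e+02]
0.08552436444374956
```

View pics/w5.png

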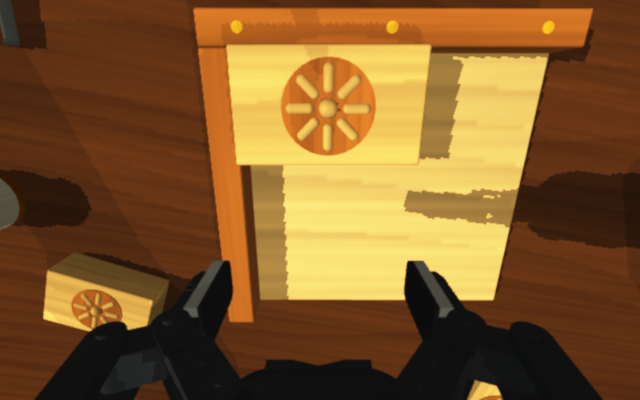

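The block looks flush: it meets the fence along (226,45)–(431,44) and the stop along (226,45)–(236,163). I'll do one gentle nudge on the fence face to make sure.

{"fn": "move_arm", "kwargs": {
  "commands": [
    {"delta_pos": [0.005, -0.03, 0], "turn": [0, 0, 0], "claw": 1},
    {"delta_pos": [0, 0, -0.08], "turn": [0, 0, 0], "claw": 1},
    {"delta_pos": [0, 0, -0.1], "turn": [0, 0, 0], "claw": 1},
    {"delta_pos": [0, 0, -0.1], "turn": [0, 0, 0], "claw": 1},
    {"delta_pos": [0, 0, -0.1], "turn": [0, 0, 0], "claw": 1},
    {"delta_pos": [0, 0, -0.08], "turn": [0, 0, 0], "claw": 1},
    {"delta_pos": [0, 0, -0.03], "turn": [0, 0, 0], "claw": 1},
    {"delta_pos": [0.025, 0.005, 0], "turn": [0, 0, 0], "claw": 1},
    {"delta_pos": [0.025, 0.005, 0], "turn": [0, 0, 0], "claw": 1},
    {"delta_pos": [0.016, 0.003, 0], "turn": [0, 0, 0], "claw": 1},
    {"delta_pos": [0, 0, 0], "turn": [0, 0, 0], "claw": 1}
  ]
}}

```text
clock: 23.5
position: [0.5526, 0.0288, 0.0287]
orientation: [-3.129, -0.283, -0.004]
force: [-0.5, 0.1, -1.0]
width: 0.085
grip_force: 0.0
```

{"fn": "move_arm", "kwargs": {
  "commands": [
    {"delta_pos": [0.012, 0.002, 0], "turn": [0, 0, 0], "claw": 1},
    {"delta_pos": [0, 0, 0], "turn": [0, 0, 0], "claw": 1}
  ]
}}

```text
clock: 23.7
position: [0.5544, 0.0292, 0.0281]
orientation: [-3.129, -0.283, -0.001]
force: [-0.5, -0.1, -1.0]
width: 0.0853
grip_force: 0.0
```

{"fn": "move_arm", "kwargs": {
  "commands": [
    {"delta_pos": [0.008, 0.001, 0], "turn": [0, 0, 0], "claw": 1},
    {"delta_pos": [0, 0, 0], "turn": [0, 0, 0], "claw": 1}
  ]
}}

```text
clock: 23.9
position: [0.556, 0.0293, 0.0278]
orientation: [3.129, 0.282, -0.0]
force: [0.1, 0.0, -0.6]
width: 0.0852
grip_force: 0.0
```

{"fn": "move_arm", "kwargs": {
  "commands": [
    {"delta_pos": [0.008, 0.001, 0], "turn": [0, 0, 0], "claw": 1},
    {"delta_pos": [0, 0, 0], "turn": [0, 0, 0], "claw": 1}
  ]
}}

```text
clock: 24.1
position: [0.5561, 0.0292, 0.0275]
orientation: [-3.129, -0.281, 0.006]
force: [-6.4, -0.7, 5.5]
width: 0.0853
grip_force: 3.1
```

{"fn": "move_arm", "kwargs": {
  "commands": [
    {"delta_pos": [0.006, 0.001, 0], "turn": [0, 0, 0], "claw": 1},
    {"delta_pos": [0, 0, 0], "turn": [0, 0, 0], "claw": 1}
  ]
}}

```text
clock: 24.3
position: [0.556, 0.0291, 0.0273]
orientation: [-3.128, -0.281, 0.01]
force: [-11.7, -1.3, 8.9]
width: 0.0853
grip_force: 5.5
```

It's firm at once, at the same fence distance as before, so the block is flush on both sides. I retreat and hand in.

{"fn": "move_arm", "kwargs": {
  "commands": [
    {"delta_pos": [-0.03, -0.005, 0], "turn": [0, 0, 0], "claw": 1},
    {"delta_pos": [-0.08, -0.014, 0], "turn": [0, 0, 0], "claw": 1},
    {"delta_pos": [0, 0, 0.06], "turn": [0, 0, 0], "claw": 1},
    {"delta_pos": [0, 0, 0.12], "turn": [0, 0, 0], "claw": 1},
    {"delta_pos": [0, 0, 0.15], "turn": [0, 0, 0], "claw": 1},
    {"delta_pos": [0, 0, 0.15], "turn": [0, 0, 0], "claw": 1},
    {"delta_pos": [0, 0, 0.08], "turn": [0, 0, 0], "claw": 1},
    {"delta_pos": [0, 0, 0], "turn": [0, 0, 0], "claw": 1},
    {"delta_pos": [0, 0, 0], "turn": [0, 0, 0], "claw": 1}
  ]
}}

```text
clock: 25.2
position: [0.5326, 0.0253, 0.1686]
orientation: [-3.128, -0.283, -0.003]
force: [0.1, 0.3, -0.4]
width: 0.0856
grip_force: 0.0
```

```bash
python3 -c "
from h import *
s=state();print(s['clock'],s['position'],s['force'])
print(bot.hand_in())"
```

```text
25.2 [0.53257318 0.02532375 0.16861679] [ 0.05546845  0.32229687 -0.41277657]
the job is handed in; nothing more can be done
None
```

The job was handed in at 25.2 s: the pot is nested upright in its twin, the block was slid flush against the back fence and side stop, and the jar, gouge and whetstone were not touched.

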